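# Find the rocking corner of the pack jig plate and shim it

### The job

The wooden jig plate that carries the flat battery pack rocks on one of its four corners: press down on the corner marks with the fingertips until you have found the one that rocks, then press the standing brass tab of that corner's shim flat, and only that tab. Then press down on that same corner again, firmly but no harder than a thumb would, and finish while still holding it down, so that it is seen to stand firm on its shim. Touch and press only: do not lift or shift the plate, and leave everything else where it is.

Things in the scene. Friction and masses are not known exactly. Their poses are not given: they have to be found in the camera images.
- bed: Grey steel fixture bed, 220 (x) x 360 (y) x 10 mm, fixed to the bench (placed and turned anew each time). Origin: centre of its underside, on the bench; x away from the robot, y to the robot's left, z up. All four shims are hinged to it.
- plate: Loose wooden jig plate 220 (x) x 200 (y) x 12 mm, about 0.9 kg, a flat pack of six blue lying cells (134 x 74 mm, 22 mm high) screwed to its middle. Origin: centre of its underside; axes as the bed's. It rests on four rubber feet hidden below its corners, one of them (a different one each time) 6 mm short; yet left alone it lies level, underside 41 mm, top 53 mm above the bench.
- corner_1 (a point): Press mark 1 (far left corner seen from the robot): centre of a black disc 22 mm across with a bright middle on the plate's top, right over a foot, at x +85, y +75 mm from the plate's centre. If its foot is the short one, 2 to 3 N here tips it down about 5 mm until it bottoms, and it tips back when let go; else it stays put.
- corner_2 (a point): Press mark 2 (far right corner seen from the robot): centre of a black disc 22 mm across with a bright middle on the plate's top, right over a foot, at x +85, y -75 mm from the plate's centre. If its foot is the short one, 2 to 3 N here tips it down about 5 mm until it bottoms, and it tips back when let go; else it stays put.
- corner_3 (a point): Press mark 3 (near right corner seen from the robot): centre of a black disc 22 mm across with a bright middle on the plate's top, right over a foot, at x -85, y -75 mm from the plate's centre. If its foot is the short one, 2 to 3 N here tips it down about 5 mm until it bottoms, and it tips back when let go; else it stays put.
- corner_4 (a point): Press mark 4 (near left corner seen from the robot): centre of a black disc 22 mm across with a bright middle on the plate's top, right over a foot, at x -85, y +75 mm from the plate's centre. If its foot is the short one, 2 to 3 N here tips it down about 5 mm until it bottoms, and it tips back when let go; else it stays put.
- tab_1 (a point): Centre of the yellow roll (12 mm thick, 28 mm long in x) on the end of the brass tab of shim 1 (far left, beside corner 1). The tab sticks out to the bed's +y, at x +55 mm on the bed; its hinge lies along x, 92 mm from the bed's middle in y, 20 mm above the bench, 58 mm from this point. Standing, the point is 50 mm above the bench and 141 out in y; flat, 20 and 150.
- tab_2 (a point): Centre of the yellow roll (12 mm thick, 28 mm long in x) on the end of the brass tab of shim 2 (far right, beside corner 2). The tab sticks out to the bed's -y, at x +55 mm on the bed; its hinge lies along x, 92 mm from the bed's middle in y, 20 mm above the bench, 58 mm from this point. Standing, the point is 50 mm above the bench and 141 out in y; flat, 20 and 150.
- tab_3 (a point): Centre of the yellow roll (12 mm thick, 28 mm long in x) on the end of the brass tab of shim 3 (near right, beside corner 3). The tab sticks out to the bed's -y, at x -55 mm on the bed; its hinge lies along x, 92 mm from the bed's middle in y, 20 mm above the bench, 58 mm from this point. Standing, the point is 50 mm above the bench and 141 out in y; flat, 20 and 150.
- tab_4 (a point): Centre of the yellow roll (12 mm thick, 28 mm long in x) on the end of the brass tab of shim 4 (near left, beside corner 4). The tab sticks out to the bed's +y, at x -55 mm on the bed; its hinge lies along x, 92 mm from the bed's middle in y, 20 mm above the bench, 58 mm from this point. Standing, the point is 50 mm above the bench and 141 out in y; flat, 20 and 150.
- shim_1 (a joint): Angle of shim 1's tab (rad): 0 to 0.08 at the start, standing up at about 30 degrees; 0.55 = pressed fully flat (level). It stays where it is left; pressing it takes about 2 to 8 N down on its yellow roll, and it stops hard when flat. Flat, its cam stands up under corner 1 to about 1 mm below the level plate: that corner, if its foot is short, then bears on the shim when pressed down (dips 1 to 3 mm).
- shim_2 (a joint): Angle of shim 2's tab (rad): 0 to 0.08 at the start, standing up at about 30 degrees; 0.55 = pressed fully flat (level). It stays where it is left; pressing it takes about 2 to 8 N down on its yellow roll, and it stops hard when flat. Flat, its cam stands up under corner 2 to about 1 mm below the level plate: that corner, if its foot is short, then bears on the shim when pressed down (dips 1 to 3 mm).
- shim_3 (a joint): Angle of shim 3's tab (rad): 0 to 0.08 at the start, standing up at about 30 degrees; 0.55 = pressed fully flat (level). It stays where it is left; pressing it takes about 2 to 8 N down on its yellow roll, and it stops hard when flat. Flat, its cam stands up under corner 3 to about 1 mm below the level plate: that corner, if its foot is short, then bears on the shim when pressed down (dips 1 to 3 mm).
- shim_4 (a joint): Angle of shim 4's tab (rad): 0 to 0.08 at the start, standing up at about 30 degrees; 0.55 = pressed fully flat (level). It stays where it is left; pressing it takes about 2 to 8 N down on its yellow roll, and it stops hard when flat. Flat, its cam stands up under corner 4 to about 1 mm below the level plate: that corner, if its foot is short, then bears on the shim when pressed down (dips 1 to 3 mm).
- bush: Loose steel bush, ring 26 mm across, 18 mm high, standing on the bed between the two left tabs; bystander. Origin: middle of its underside.
- thumb_nut: Loose brass thumb nut, 24 mm across, 15 mm high, on the bed between the two right tabs; bystander. Origin: middle of its underside.
- tape: Roll of teal tape, 68 mm across, 24 mm high, lying on the bench to the left; bystander. Origin: middle of its underside.
- scraper: Small wooden scraper, 130 x 18 x 6 mm, lying on the bench to the right; bystander. Origin: middle of its underside.
- screwdriver: Screwdriver, 180 mm long, lying on the bench to the left; bystander. Origin: middle of the tool, handle towards its own -x.
- spare_pack: Second battery pack of upright blue cells, 125 x 105 x 76 mm, on the bench to the right; bystander. Origin: middle of its underside.

How it is judged:
On the way, in this order (a step that is already met when the one before it is completed fails the run):
1. the rocking corner has been found: pressed by the fingers, it dips by more than 2.5 mm while all four shim tabs still stand up (value of joint each of shim_1, shim_2, shim_3, shim_4 below 0.2 rad and contact force between the fingers and plate above 0.5 N and z of any of corner_1, corner_2, corner_3, corner_4 in the frame of bed below 0.0505 m), for 0.1 s.
2. one shim tab has been pressed flat, the other three still standing (((value of joint shim_1 above 0.45 rad and value of joint each of shim_2, shim_3, shim_4 below 0.2 rad) or (value of joint shim_2 above 0.45 rad and value of joint each of shim_1, shim_3, shim_4 below 0.2 rad) or (value of joint shim_3 above 0.45 rad and value of joint each of shim_1, shim_2, shim_4 below 0.2 rad) or (value of joint shim_4 above 0.45 rad and value of joint each of shim_1, shim_2, shim_3 below 0.2 rad))), for 0.2 s.
At the end, for the whole second after the job is handed in: The tab of the rocking corner's shim is flat (joint above 0.45), the other three still stand (below 0.2), the fingers press on the plate with more than 2 N, that corner bears on its shim with more than 1.5 N and stands less than 4 mm below level, and the plate is at rest (((value of joint shim_1 above 0.45 rad and value of joint each of shim_2, shim_3, shim_4 below 0.2 rad and contact force between shim_1 and plate above 1.5 N and z of corner_1 in the frame of bed above 0.049 m) or (value of joint shim_2 above 0.45 rad and value of joint each of shim_1, shim_3, shim_4 below 0.2 rad and contact force between shim_2 and plate above 1.5 N and z of corner_2 in the frame of bed above 0.049 m) or (value of joint shim_3 above 0.45 rad and value of joint each of shim_1, shim_2, shim_4 below 0.2 rad and contact force between shim_3 and plate above 1.5 N and z of corner_3 in the frame of bed above 0.049 m) or (value of joint shim_4 above 0.45 rad and value of joint each of shim_1, shim_2, shim_3 below 0.2 rad and contact force between shim_4 and plate above 1.5 N and z of corner_4 in the frame of bed above 0.049 m)) and contact force between the fingers and plate above 2 N and linear speed of plate below 0.02 m/s); the arm keeps its last pose, push and grip.
It fails at once if the plate is lifted, or shoved more than 15 mm (distance of plate from where it was at the start of the episode above 0.015 m or z of plate in the frame of bed above 0.049 m).
It fails at once if a second shim is pressed down as well (value of joint each of shim_1, shim_2 above 0.2 rad or value of joint each of shim_1, shim_3 above 0.2 rad or value of joint each of shim_1, shim_4 above 0.2 rad or value of joint each of shim_2, shim_3 above 0.2 rad or value of joint each of shim_2, shim_4 above 0.2 rad or value of joint each of shim_3, shim_4 above 0.2 rad).
It fails at once if the plate is struck or pressed with more than 60 N (contact force between the arm and plate above 60 N).
It fails at once if a bystander is moved more than 30 mm (distance of any of bush, thumb_nut, tape, scraper, screwdriver, spare_pack from where it was at the start of the episode above 0.03 m).
It also fails if it takes over 53 s, if anything falls off the work surface, if the arm or the gripper's body presses on something with over 40 N, if the wrist force passes 120 N, or if a joint passes its speed limit or range.

### The arm

A 6-joint arm with a two-finger parallel gripper is mounted at the origin on the work surface. World frame = base frame: x ahead of the robot, y to its left, z up, the work surface at z = 0. Lengths are in m, angles in rad, forces in N, time in s.
With the tool pointing down it reaches from about 0.25 to 0.775 m from the base axis. Payload 4 kg.
Tool frame: the origin (TCP) lies between the finger pads; the fingertips stand 25 mm ahead of it and the grasp point (between the pads) lies 6 mm ahead of it (robot.tip_reach is the distance from the TCP to the fingertips, in m); z points along the fingers, y is the line along which they close (so a half turn about z gives the same grasp; the last joint's range is limited). The gripper opens to 94 mm and grips with 3 to 60 N. Pads are 16 mm wide; open, the fingers measure 119 mm over their backs; the gripper's body (75 mm by 177 mm) begins 78 mm behind the grasp point.
Start: joints at [-1.238, 0.087, 1.371, -0, 1.684, -0.103], TCP at [0.232, -0.499, 0.231] pointing down, gripper open.
Joint ranges: [-3.1, 3.1], [-0.76, 2.03], [0.27, 2.55], [-1.08, 4.22], [0.17, 2.65], [-2.57, 2.57]. Speed limits (rad/s): [2.79, 2.79, 3.14, 3.14, 3.14, 3.14].

### API

Orientations are given as [roll, pitch, yaw] about the fixed x, y, z axes, in that order (R = Rz(yaw) Ry(pitch) Rx(roll)).
In Python, from bench import sensors, snapshot, camera_info, ticket, robot gives the robot as it stands.
- The arm moves only by the tool arm_command, never from a script. Its argument "plan" is a list of rows, each an object with "grip": the closure, from -1 (fully open) to 1 (shut); "slide": the shift along the tool's x, y, z normalised to -1 to 1, where 1 is 500 mm, a list of three; "spin": the turn about the tool's z normalised to -1 to 1, where 1 is 5 degrees. A call has 1 to 10 rows; each row shifts and turns the commanded pose from where the row before left it, along the tool's axes as they then stand; what a row does not reach is not made up. A row lasts 1/8 s, in which the tool goes at most 62.5 mm and 10.7 degrees, less where a joint would pass 70% of its speed; a pose out of reach is approached as far as the arm can. A call with a number of a shift or a turn outside -1 to 1 is refused whole. A call with a gripper value outside its range is refused whole. The fingers move at their own pace and stop on an object; the grip force is fixed at half the most. Time passes only in rows, so rows that do not move let the fingers close. It gives the time, the measured TCP pose, the force, the opening and the grip force at its end, in the units of the state.
- sensors.get_obs(): the state, without advancing time (a new reading comes with each control period).
- snapshot(name): name is "side" or "top"; returns the picture (384x512x3 uint8, red, green, blue); there is no depth.
- camera_info(name): a dict with "fx", "fy", "cx", "cy" (pixels), "k1" (the pictures are not rectified: a ray, as slopes to the right and down, at radius r is drawn at 1 + k1 r^2 times it, then the intrinsics apply), "position" and "rotation" of the camera in the world. Camera axes: x right, y up, looking along -z (the intrinsics and any distortion apply to the point x, -y, -z); pixel columns grow to the right and rows downward; lengths in m; the calibration is good to about 2 mm. A picture is of the moment at which its call begins. camera_info takes no time and is no camera call.
- ticket.close_job(): hands the job in; it is judged then, once.
The state is a dict: "time": time; "joint_positions": joint angles; "qvel": joint speeds; "joint_torque": joint torques, N m; "tool_pos": TCP position; "ee_rot": TCP orientation; "wrist_force": force on the tool from outside, world axes, zero at the start; "wrist_torque": the same for the moment, N m; "width": finger opening in m; "finger_force": force on a finger pad.
Only numpy, scipy, OpenCV 4.12 (cv2) and the standard library are available. Lean on these libraries where they do the work, as an engineer would, in place of code of your own. Each camera call takes 0.05 s, during which the arm holds its last target. There are 200 camera calls.

## Working session

There is one attempt and no reset: what is moved stays moved. The work goes in short steps, Python scripts to look and compute and a tool call to move; the robot and the scene stay as the last step left them, time stands still between calls to the robot, and variables do not carry over. Pictures are saved under pics/ and viewed, at most 10 in all, crops included, and the job is handed in when it is done.

Besides the shell and the picture viewer there is one more tool, called after "Request:" in YAML: its name, and indented under it one key for each argument. arm_command: Moves the arm, as the interface text tells. Scaled input: -1 to 1 covers 500 mm each way for a shift and 5 degrees each way for a turn. Its arguments: {"type":"object","properties":{"plan":{"type":"array","items":{"type":"object","properties":{"grip":{"type":"number"},"slide":{"type":"array","items":{"type":"number"}},"spin":{"type":"number"}}}}},"required":["plan"]}

```bash
mkdir -p pics
cat > h.py <<'E'
import numpy as np, cv2
from bench import sensors, snapshot, camera_info, ticket, robot
def shot(n,f):
    im=snapshot(n); cv2.imwrite('pics/'+f,cv2.cvtColor(im,cv2.COLOR_RGB2BGR)); return im
def cam(n):
    c=camera_info(n); return c,np.array([[c['fx'],0,c['cx']],[0,c['fy'],c['cy']],[0,0,1.]]),np.array([c['k1'],0,0,0.]),np.array(c['rotation']).reshape(3,3),np.array(c['position'])
def ray(n,uv,z):
    c,K,d,R,p=cam(n)
    q=cv2.undistortPoints(np.array(uv,float).reshape(-1,1,2),K,d).reshape(-1,2)
    D=np.c_[q[:,0],-q[:,1],-np.ones(len(q))]@R.T
    return p+D*((z-p[2])/D[:,2])[:,None]
def proj(n,P):
    c,K,d,R,p=cam(n)
    Q=(np.array(P,float).reshape(-1,3)-p)@R*[1,-1,-1]
    return cv2.projectPoints(Q,np.zeros(3),np.zeros(3),K,d)[0].reshape(-1,2)
E
python3 - <<'E'
from h import *
a=shot('top','t0.png');b=shot('side','s0.png')
for n in('top','side'):print({k:np.round(v,3).tolist() for k,v in camera_info(n).items() if not isinstance(v,str)})
o=sensors.get_obs();print({k:np.round(v,3).tolist() for k,v in o.items()})
E
```

```text
{'fx': 433.476, 'fy': 433.476, 'cx': 258.911, 'cy': 196.397, 'k1': -0.113, 'position': [0.357, -0.004, 1.324], 'rotation': [0.115, 0.005, -1.562]}
{'fx': 414.631, 'fy': 414.631, 'cx': 257.291, 'cy': 189.423, 'k1': -0.152, 'position': [0.208, -1.044, 0.885], 'rotation': [0.924, -0.003, -0.307]}
{'time': 0.1, 'joint_positions': [-1.238, 0.088, 1.372, -0.0, 1.684, -0.103], 'qvel': [0.001, -0.003, -0.003, 0.0, 0.0, 0.001], 'joint_torque': [0.002, -34.125, -30.33, 0.072, 0.03, -0.0], 'tool_pos': [0.232, -0.498, 0.229], 'ee_rot': [-3.14, -0.0, 0.436], 'wrist_force': [-0.906, -0.332, 0.724], 'wrist_torque': [0.01, -0.021, -0.012], 'finger_force': 0.0, 'width': 0.094}
```

View pics/t0.png

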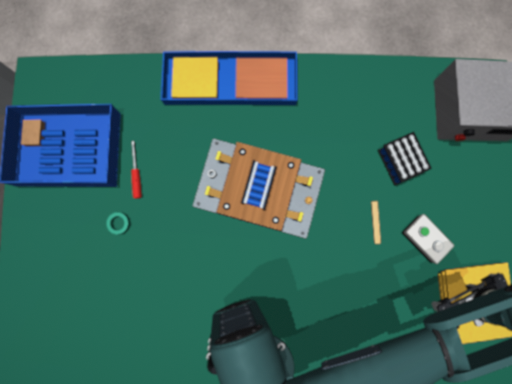

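View pics/s0.png

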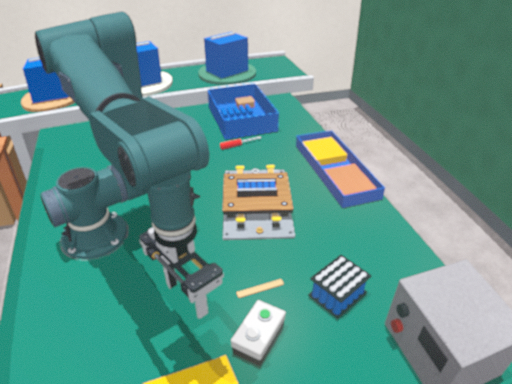

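The top view shows the plate at about (259,185). The discs are near (243,152), (291,165), (274,220) and (227,206), and the yellow rolls near (222,157), (308,181), (297,216) and (211,190). Next I'll measure these precisely.

```bash
sed -i "s/np.array(c\['rotation'\]).reshape(3,3)/Rotation.from_euler('xyz',c['rotation']).as_matrix()/; 1a from scipy.spatial.transform import Rotation" h.py
cat > m.py <<'E'
from h import *
def blobs(m,guess,r,w=None):
    out=[]
    for g in guess:
        k=np.zeros(m.shape,np.uint8);cv2.circle(k,tuple(int(round(x)) for x in g),r,1,-1)
        v,u=np.nonzero(k&m); out.append((u.mean(),v.mean(),len(u)) if len(u) else (np.nan,np.nan,0))
    return np.array(out)
def fit(A,B): # world = R(yaw) A + t
    a,b=A-A.mean(0),B-B.mean(0)
    y=np.arctan2((a[:,0]*b[:,1]-a[:,1]*b[:,0]).sum(),(a*b).sum())
    R=np.array([[np.cos(y),-np.sin(y)],[np.sin(y),np.cos(y)]])
    t=B.mean(0)-R@A.mean(0); return y,t,B-(A@R.T+t)
C=np.array([[85,75],[85,-75],[-85,-75],[-85,75]])/1e3
T=np.array([[55,141],[55,-141],[-55,-141],[-55,141]])/1e3
if __name__=='__main__':
    for n,gc,gt in(('top',[(243,152),(291,165),(274,220),(227,206)],[(222,157),(308,181),(297,216),(211,190)]),('side',None,None)):
        im=cv2.imread(f"pics/{n[0]}0.png"); hsv=cv2.cvtColor(im,cv2.COLOR_BGR2HSV)
        if gc is None:
            gc=proj(n,np.c_[C@R.T+t,[.053]*4]);gt=proj(n,np.c_[T@R.T+t,[.05]*4])
        dark=(im.max(2)<75).astype(np.uint8); yel=cv2.inRange(hsv,(20,140,110),(34,255,255))//255
        c=blobs(dark,gc,6);b=blobs(yel,gt,8);print(n,np.round(c,1).tolist(),np.round(b,1).tolist())
        y,t,e=fit(C,ray(n,c[:,:2],.053)[:,:2]);print('plate',np.degrees(y),t,np.round(e*1e3,1).tolist())
        y2,t2,e2=fit(T,ray(n,b[:,:2],.052)[:,:2]);print('tabs',np.degrees(y2),t2,np.round(e2*1e3,1).tolist())
        R=np.array([[np.cos(y),-np.sin(y)],[np.sin(y),np.cos(y)]])
        print('corners',np.round(C@R.T+t,4).tolist(),'tabs',np.round(T@R.T+t2,4).tolist())
    im=cv2.imread('pics/t0.png')[125:250,180:340];cv2.imwrite('pics/t0c.png',cv2.resize(im,None,fx=5,fy=4.8,interpolation=2))
E
python3 m.py
```

```text
top [[nan, nan, 0.0], [nan, nan, 0.0], [nan, nan, 0.0], [nan, nan, 0.0]] [[218.8, 155.6, 28.0], [308.8, 180.9, 32.0], [299.2, 216.4, 30.0], [208.0, 190.4, 25.0]]
plate nan [nan nan] [[nan, nan], [nan, nan], [nan, nan], [nan, nan]]
tabs -15.475695496829928 [0.53667826 0.00473977] [[-0.6, -1.4], [0.2, 1.6], [0.4, 0.8], [-0.1, -1.0]]
corners [[nan, nan], [nan, nan], [nan, nan], [nan, nan]] tabs [[nan, nan], [nan, nan], [nan, nan], [nan, nan]]Traceback (most recent call last):
  File "m.py", line 21, in <module>
    c=blobs(dark,gc,6);b=blobs(yel,gt,8);print(n,np.round(c,1).tolist(),np.round(b,1).tolist())
  File "m.py", line 5, in blobs
    k=np.zeros(m.shape,np.uint8);cv2.circle(k,tuple(int(round(x)) for x in g),r,1,-1)
                                              ~~~~~^^^^^^^^^^^^^^^^^^^^^^^^^^
  File "m.py", line 5, in <genexpr>
    k=np.zeros(m.shape,np.uint8);cv2.circle(k,tuple(int(round(x)) for x in g),r,1,-1)
                                                        ~~~~~^^^
ValueError: cannot convert float NaN to integer
```

```bash
sed -i "s/dark=.*np.uint8);/dark=(im[:,:,2]<105).astype(np.uint8);/" m.py
python3 -c "
import cv2;im=cv2.imread('pics/t0.png');print(im[147:158,238:249,2])
im=im[125:250,180:340];cv2.imwrite('pics/t0c.png',cv2.resize(im,None,fx=4.8,fy=4.8,interpolation=2))"; python3 m.py
```

```text
[[168 167 162 157 157 165 176 181 181 180 180]
 [166 157 138 119 114 125 147 168 178 179 181]
 [159 137 107  94  97 101 112 140 165 178 180]
 [146 113  98 125 147 136 108 113 149 174 181]
 [134 100 111 160 187 171 125 107 143 172 182]
 [138 106 114 157 181 166 123 107 143 173 182]
 [151 122 102 115 131 121 101 115 152 176 181]
 [162 143 116 100  96  98 112 144 169 180 181]
 [167 163 151 140 132 134 149 167 179 182 181]
 [169 173 174 173 170 169 172 177 182 182 180]
 [170 176 182 184 183 179 179 181 183 181 180]]
top [[241.5, 151.6, 10.0], [291.0, 165.2, 6.0], [276.0, 217.0, 1.0], [227.0, 203.5, 2.0]] [[218.8, 155.6, 28.0], [308.8, 180.9, 32.0], [299.2, 216.4, 30.0], [208.0, 190.4, 25.0]]
plate -15.134847306116626 [0.54124386 0.00375898] [[-3.8, 2.7], [-4.7, -0.6], [4.5, -0.9], [3.9, -1.1]]
tabs -15.475695496829928 [0.53667826 0.00473977] [[-0.6, -1.4], [0.2, 1.6], [0.4, 0.8], [-0.1, -1.0]]
corners [[0.6429, 0.054], [0.6037, -0.0908], [0.4396, -0.0464], [0.4788, 0.0984]] tabs [[0.6266, 0.1265], [0.553, -0.1457], [0.4468, -0.117], [0.5204, 0.1552]]
side [[nan, nan, 0.0], [nan, nan, 0.0], [nan, nan, 0.0], [nan, nan, 0.0]] [[269.7, 166.6, 16.0], [275.8, 218.1, 33.0], [240.1, 219.1, 32.0], [239.4, 167.2, 15.0]]
plate nan [nan nan] [[nan, nan], [nan, nan], [nan, nan], [nan, nan]]
tabs -15.166256109606694 [0.53752881 0.00122962] [[-0.4, 0.3], [-0.4, 0.3], [0.2, -0.6], [0.6, 0.1]]
corners [[nan, nan], [nan, nan], [nan, nan], [nan, nan]] tabs [[nan, nan], [nan, nan], [nan, nan], [nan, nan]]
```

View pics/t0c.png

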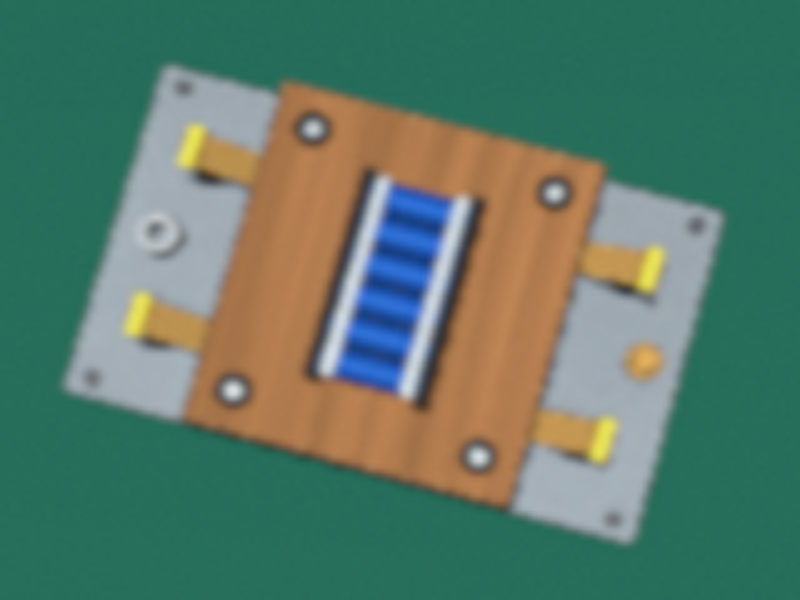

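The zoom shows the discs at crop pixels (313,129), (555,193), (478,456) and (233,390), and all four tabs standing. I'll convert these to world positions.

Run:
```python
from m import *
p=(np.array([(313,129),(555,193),(478,456),(233,390)])+.5)/4.8-.5+[180,125]
y,t,e=fit(C,ray('top',p,.053)[:,:2]);print(np.degrees(y),t,np.round(e*1e3,1).tolist())
R=np.array([[np.cos(y),-np.sin(y)],[np.sin(y),np.cos(y)]])
print('C',np.round(C@R.T+t,4).tolist()); print('T',np.round(T@R.T+[.537,.003],4).tolist())
```

```text
-15.41458603369466 [ 0.53802088 -0.00509606] [[-0.4, 2.1], [0.2, -4.1], [0.4, -2.0], [-0.2, 3.9]]
C [[0.6399, 0.0446], [0.6, -0.1], [0.4361, -0.0548], [0.476, 0.0898]]
T [[0.6275, 0.1243], [0.5525, -0.1475], [0.4465, -0.1183], [0.5215, 0.1535]]
```

Run:
```python
from m import *
p=(np.array([(313,129),(555,193),(478,456),(233,390)])+.5)/[5,4.8]-.5+[180,125]
y,t,e=fit(C,ray('top',p,.053)[:,:2]);print(p.tolist(),np.degrees(y),t,np.round(e*1e3,1).tolist())
R=np.array([[np.cos(y),-np.sin(y)],[np.sin(y),np.cos(y)]])
print('C',np.round(C@R.T+t,4).tolist()); print('T',np.round(T@R.T+[.537,.003],4).tolist())
```

```text
[[242.2, 151.47916666666666], [290.6, 164.8125], [275.2, 219.60416666666669], [226.2, 205.85416666666669]] -15.308556886884729 [0.53793861 0.00467272] [[-0.2, -0.0], [-0.0, -0.1], [0.3, 0.1], [-0.0, 0.0]]
C [[0.6397, 0.0546], [0.6001, -0.0901], [0.4362, -0.0452], [0.4758, 0.0995]]
T [[0.6273, 0.1245], [0.5528, -0.1475], [0.4467, -0.1185], [0.5212, 0.1535]]
```

Request:
arm_command:
  plan:
    - {"grip": 1,"slide": [0.083,-0.072,0.026],"spin": 0}
    - {"grip": 1,"slide": [0.083,-0.072,0.026],"spin": 0}
    - {"grip": 1,"slide": [0.083,-0.072,0.026],"spin": 0}
    - {"grip": 1,"slide": [0.083,-0.072,0.026],"spin": 0}
    - {"grip": 1,"slide": [0.083,-0.072,0.026],"spin": 0}
    - {"grip": 1,"slide": [0.083,-0.072,0.026],"spin": 0}
    - {"grip": 1,"slide": [0.083,-0.072,0.026],"spin": 0}
    - {"grip": 1,"slide": [0.083,-0.072,0.026],"spin": 0}
    - {"grip": 1,"slide": [0.083,-0.072,0.026],"spin": 0}
    - {"grip": 1,"slide": [0,0,0],"spin": 0}

```text
time: 1.35
tool_pos: [0.4335, -0.0439, 0.1118]
ee_rot: [-3.139, 0.002, 0.442]
wrist_force: [-0.3, -0.9, 0.4]
width: 0.0005
finger_force: 0.0
```

```bash
cat > g.py <<'E'
import sys
from h import *
o=sensors.get_obs();p=np.array(o['tool_pos']);R=Rotation.from_euler('xyz',o['ee_rot']).as_matrix()
print(o['time'],np.round(p,4),np.round(o['ee_rot'],3),'F',np.round(o['wrist_force'],2),'w',o['width'])
P={'c1':(.6397,.0546),'c2':(.6001,-.0901),'c3':(.4362,-.0452),'c4':(.4758,.0995),'t1':(.6273,.1245),'t2':(.5528,-.1475),'t3':(.4467,-.1185),'t4':(.5212,.1535)}
for k in sys.argv[1:]: print(k,np.round(R.T@(np.array([*P[k],p[2]])-p)/.5,4))
E
python3 g.py c3 c1 c2 c4; python3 -c "
from h import *
a=shot('side','s1.png');cv2.imwrite('pics/s1c.png',cv2.resize(cv2.imread('pics/s1.png')[140:250,190:320],None,fx=5,fy=5,interpolation=2))"
```

```text
1.35 [ 0.4335 -0.0439  0.1118] [-3.139e+00  2.000e-03  4.420e-01] F [-0.28 -0.91  0.42] w 0.0004913257978710914
c3 [ 0.0037  0.0046 -0.    ]
c1 [ 0.457  -0.0015 -0.0011]
c2 [ 0.2615  0.2261 -0.0012]
c4 [ 1.992e-01 -2.230e-01  1.000e-04]
```

View pics/s1c.png

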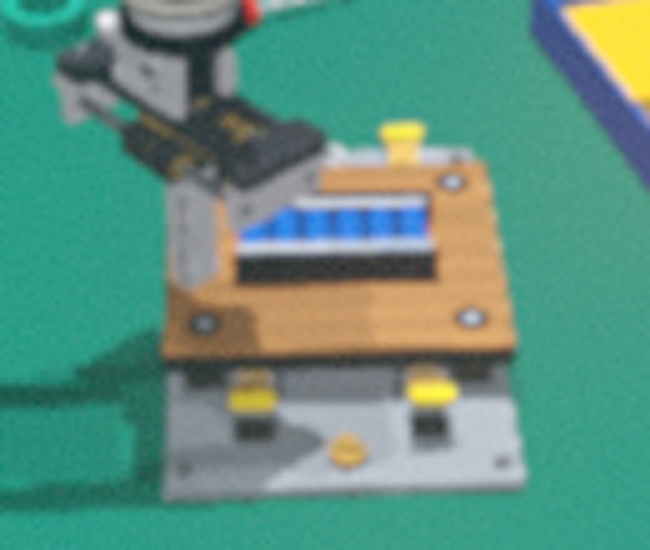

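The fingertip stands right over disc 3 (crop (204,322)), and nothing has been touched yet. I'll go down gently.

Request:
arm_command:
  plan:
    - {"grip": 1,"slide": [0.0037,0.0046,0.03],"spin": 0}
    - {"grip": 1,"slide": [0,0,0.026],"spin": 0}
    - {"grip": 1,"slide": [0,0,0.003],"spin": 0}
    - {"grip": 1,"slide": [0,0,0.003],"spin": 0}
    - {"grip": 1,"slide": [0,0,0.003],"spin": 0}
    - {"grip": 1,"slide": [0,0,0.003],"spin": 0}
    - {"grip": 1,"slide": [0,0,0],"spin": 0}

```text
time: 2.28
tool_pos: [0.4367, -0.0485, 0.0795]
ee_rot: [3.141, -0.0, 0.436]
wrist_force: [-0.2, -0.1, 0.0]
width: 0.0007
finger_force: 0.0
```

Request:
arm_command:
  plan:
    - {"grip": 1,"slide": [0,0,0.002],"spin": 0}
    - {"grip": 1,"slide": [0,0,0],"spin": 0}
    - {"grip": 1,"slide": [0,0,0],"spin": 0}

```text
time: 2.65
tool_pos: [0.4367, -0.0485, 0.0785]
ee_rot: [3.141, -0.0, 0.436]
wrist_force: [0.8, 0.1, -0.6]
width: 0.0002
finger_force: 0.0
```

Request:
arm_command:
  plan:
    - {"grip": 1,"slide": [0,0,0.002],"spin": 0}
    - {"grip": 1,"slide": [0,0,0],"spin": 0}
    - {"grip": 1,"slide": [0,0,0],"spin": 0}

```text
time: 3.02
tool_pos: [0.4368, -0.0486, 0.0783]
ee_rot: [3.141, -0.0, 0.436]
wrist_force: [-2.6, 0.2, 5.7]
width: 0.0005
finger_force: 2.7
```

Corner 3 is firm: 5.7 N with no dip. Corner 4 is next.

Request:
arm_command:
  plan:
    - {"grip": 1,"slide": [0,0,-0.06],"spin": 0}
    - {"grip": 1,"slide": [0.0652,-0.0784,0],"spin": 0}
    - {"grip": 1,"slide": [0.0652,-0.0784,0],"spin": 0}
    - {"grip": 1,"slide": [0.0652,-0.0784,0],"spin": 0}
    - {"grip": 1,"slide": [0,0,0],"spin": 0}
    - {"grip": 1,"slide": [0,0,0.03],"spin": 0}
    - {"grip": 1,"slide": [0,0,0.024],"spin": 0}
    - {"grip": 1,"slide": [0,0,0.002],"spin": 0}
    - {"grip": 1,"slide": [0,0,0.002],"spin": 0}
    - {"grip": 1,"slide": [0,0,0],"spin": 0}

```text
time: 4.28
tool_pos: [0.4753, 0.0984, 0.0783]
ee_rot: [3.141, 0.001, 0.435]
wrist_force: [-1.5, -2.0, 2.6]
width: 0.0003
finger_force: 1.0
```

Request:
arm_command:
  plan:
    - {"grip": 1,"slide": [0,0,0.002],"spin": 0}
    - {"grip": 1,"slide": [0,0,0],"spin": 0}
    - {"grip": 1,"slide": [0,0,0],"spin": 0}

```text
time: 4.65
tool_pos: [0.4754, 0.0985, 0.0783]
ee_rot: [3.14, 0.001, 0.435]
wrist_force: [-4.1, -2.7, 6.1]
width: 0.0004
finger_force: 3.5
```

Corner 4 is firm too. Corner 1 is next.

Request:
arm_command:
  plan:
    - {"grip": 1,"slide": [0,0,-0.06],"spin": 0}
    - {"grip": 1,"slide": [0.0869,0.0727,0],"spin": 0}
    - {"grip": 1,"slide": [0.0869,0.0727,0],"spin": 0}
    - {"grip": 1,"slide": [0.0869,0.0727,0],"spin": 0}
    - {"grip": 1,"slide": [0,0,0],"spin": 0}
    - {"grip": 1,"slide": [0,0,0.03],"spin": 0}
    - {"grip": 1,"slide": [0,0,0.024],"spin": 0}
    - {"grip": 1,"slide": [0,0,0.002],"spin": 0}
    - {"grip": 1,"slide": [0,0,0.002],"spin": 0}
    - {"grip": 1,"slide": [0,0,0],"spin": 0}

```text
time: 5.9
tool_pos: [0.6395, 0.0557, 0.0787]
ee_rot: [3.141, -0.0, 0.436]
wrist_force: [1.1, -1.2, -0.4]
width: 0.0007
finger_force: 0.0
```

Request:
arm_command:
  plan:
    - {"grip": 1,"slide": [0,0,0.002],"spin": 0}
    - {"grip": 1,"slide": [0,0,0],"spin": 0}
    - {"grip": 1,"slide": [0,0,0],"spin": 0}

```text
time: 6.28
tool_pos: [0.6399, 0.0556, 0.0783]
ee_rot: [3.142, -0.0, 0.436]
wrist_force: [-2.4, -1.0, 5.8]
width: 0.0007
finger_force: 2.7
```

Corner 1 is firm, so corner 2 should rock. I'll test it.

Request:
arm_command:
  plan:
    - {"grip": 1,"slide": [0,0,-0.06],"spin": 0}
    - {"grip": 1,"slide": [-0.065,0.0768,0],"spin": 0}
    - {"grip": 1,"slide": [-0.065,0.0768,0],"spin": 0}
    - {"grip": 1,"slide": [-0.065,0.0768,0],"spin": 0}
    - {"grip": 1,"slide": [0,0,0],"spin": 0}
    - {"grip": 1,"slide": [0,0,0.03],"spin": 0}
    - {"grip": 1,"slide": [0,0,0.024],"spin": 0}
    - {"grip": 1,"slide": [0,0,0.002],"spin": 0}
    - {"grip": 1,"slide": [0,0,0.004],"spin": 0}
    - {"grip": 1,"slide": [0,0,0],"spin": 0}

```text
time: 7.52
tool_pos: [0.6004, -0.0895, 0.0777]
ee_rot: [-3.142, -0.0, 0.437]
wrist_force: [-0.4, 1.2, 1.4]
width: 0.0006
finger_force: 0.6
```

Request:
arm_command:
  plan:
    - {"grip": 1,"slide": [0,0,0.002],"spin": 0}
    - {"grip": 1,"slide": [0,0,0.002],"spin": 0}
    - {"grip": 1,"slide": [0,0,0],"spin": 0}
    - {"grip": 1,"slide": [0,0,0],"spin": 0}

```text
time: 8.02
tool_pos: [0.6005, -0.0901, 0.0758]
ee_rot: [3.141, -0.001, 0.436]
wrist_force: [0.6, 0.8, 1.6]
width: 0.0002
finger_force: 0.7
```

It dips at about 1.6 N. I'll press on until it bottoms.

Request:
arm_command:
  plan:
    - {"grip": 1,"slide": [0,0,0.002],"spin": 0}
    - {"grip": 1,"slide": [0,0,0.002],"spin": 0}
    - {"grip": 1,"slide": [0,0,0.001],"spin": 0}
    - {"grip": 1,"slide": [0,0,0],"spin": 0}
    - {"grip": 1,"slide": [0,0,0],"spin": 0}
    - {"grip": 1,"slide": [0,0,0],"spin": 0}

```text
time: 8.78
tool_pos: [0.6005, -0.0903, 0.0734]
ee_rot: [3.141, -0.001, 0.436]
wrist_force: [1.7, 0.0, 3.1]
width: 0.0006
finger_force: 1.7
```

```bash
python3 g.py c2 t2; python3 -c "
from h import *
a=shot('side','s2.png');cv2.imwrite('pics/s2c.png',cv2.resize(cv2.imread('pics/s2.png')[140:250,190:320],None,fx=5,fy=5,interpolation=2))"
```

```text
8.775 [ 0.6005 -0.0903  0.0734] [ 3.141e+00 -1.000e-03  4.360e-01] F [1.73 0.02 3.14] w 0.0005984796976201345
c2 [-0.0005 -0.0007 -0.    ]
t2 [-0.1347  0.0635 -0.    ]
```

View pics/s2c.png

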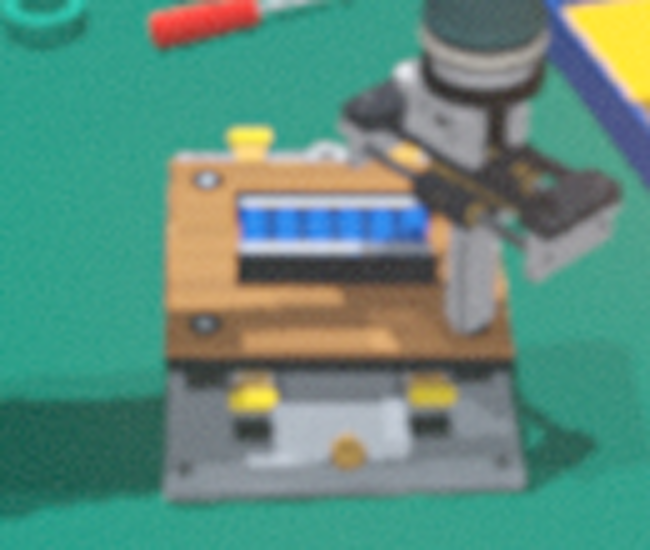

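Corner 2 has dipped about 5 mm while all visible tabs stand: right tabs at crop (252,395) and (432,393), far tab at (250,140). Next I'll lift and press tab 2.

Request:
arm_command:
  plan:
    - {"grip": 1,"slide": [0,0,-0.06],"spin": 0}
    - {"grip": 1,"slide": [-0.0695,0.034,0],"spin": 0}
    - {"grip": 1,"slide": [-0.0695,0.034,0],"spin": 0}
    - {"grip": 1,"slide": [0,0,0],"spin": 0}
    - {"grip": 1,"slide": [0,0,0.03],"spin": 0}
    - {"grip": 1,"slide": [0,0,0.01],"spin": 0}
    - {"grip": 1,"slide": [0,0,0.008],"spin": 0}
    - {"grip": 1,"slide": [0,0,0.008],"spin": 0}
    - {"grip": 1,"slide": [0,0,0],"spin": 0}

```text
time: 9.95
tool_pos: [0.5518, -0.15, 0.0749]
ee_rot: [3.141, -0.001, 0.436]
wrist_force: [-0.2, 0.6, 0.3]
width: 0.0002
finger_force: 0.0
```

```bash
python3 g.py t2; python3 -c "
from h import *
a=shot('side','s3.png');cv2.imwrite('pics/s3c.png',cv2.resize(cv2.imread('pics/s3.png')[140:250,190:320],None,fx=5,fy=5,interpolation=2))"
```

```text
9.95 [ 0.5518 -0.15    0.0749] [ 3.141e+00 -1.000e-03  4.360e-01] F [-0.24  0.57  0.34] w 0.00024892656071068265
t2 [ 0.0039 -0.0037  0.    ]
```

View pics/s3c.png

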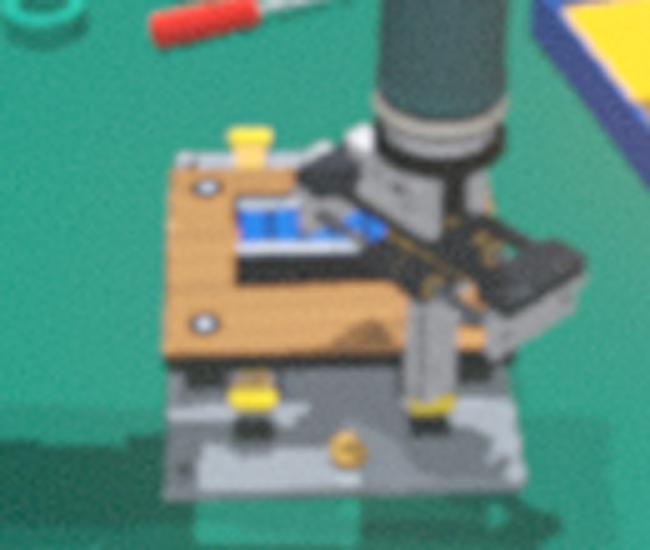

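The finger is centred over roll 2 at crop (432,400). I'll press it flat.

Request:
arm_command:
  plan:
    - {"grip": 1,"slide": [0,0,0.008],"spin": 0}
    - {"grip": 1,"slide": [0,0,0.008],"spin": 0}
    - {"grip": 1,"slide": [0,0,0.008],"spin": 0}
    - {"grip": 1,"slide": [0,0,0.008],"spin": 0}
    - {"grip": 1,"slide": [0,0,0.006],"spin": 0}
    - {"grip": 1,"slide": [0,0,0.006],"spin": 0}
    - {"grip": 1,"slide": [0,0,0],"spin": 0}

```text
time: 10.88
tool_pos: [0.5511, -0.1496, 0.0523]
ee_rot: [-3.14, 0.0, 0.436]
wrist_force: [-0.6, 0.1, 0.2]
width: 0.0007
finger_force: 0.0
```

Request:
arm_command:
  plan:
    - {"grip": 1,"slide": [0,0,0.002],"spin": 0}
    - {"grip": 1,"slide": [0,0,0.002],"spin": 0}
    - {"grip": 1,"slide": [0,0,0],"spin": 0}

```text
time: 11.25
tool_pos: [0.5512, -0.1497, 0.051]
ee_rot: [-3.141, 0.0, 0.436]
wrist_force: [-0.7, 0.9, 3.2]
width: 0.0006
finger_force: 1.1
```

Request:
arm_command:
  plan:
    - {"grip": 1,"slide": [0,0,0.002],"spin": 0}
    - {"grip": 1,"slide": [0,0,0.002],"spin": 0}
    - {"grip": 1,"slide": [0,0,0],"spin": 0}

```text
time: 11.62
tool_pos: [0.5514, -0.1498, 0.0507]
ee_rot: [-3.141, -0.0, 0.436]
wrist_force: [-3.7, 2.6, 8.9]
width: 0.0006
finger_force: 4.6
```

```bash
python3 g.py c2; python3 -c "
from h import *
a=shot('side','s4.png');cv2.imwrite('pics/s4c.png',cv2.resize(cv2.imread('pics/s4.png')[140:250,190:320],None,fx=5,fy=5,interpolation=2))"
```

```text
11.625 [ 0.5514 -0.1498  0.0507] [-3.141 -0.     0.436] F [-3.69  2.59  8.89] w 0.0005889427850268346
c2 [ 1.388e-01 -6.710e-02  1.000e-04]
```

View pics/s4c.png

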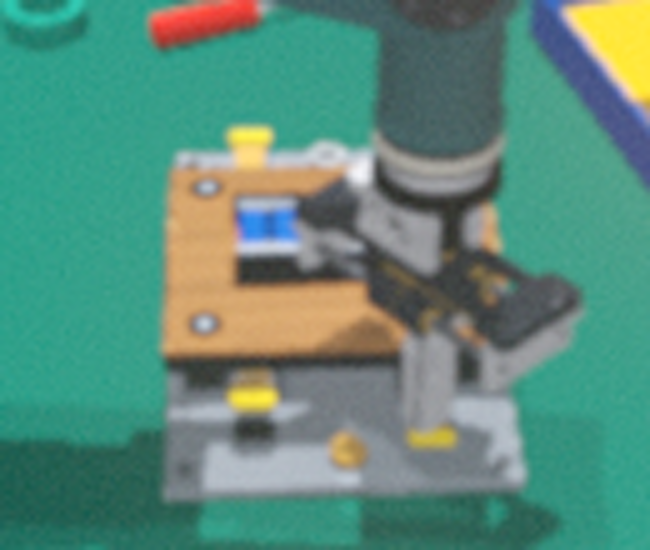

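Roll 2 now lies flat on the bed (crop (432,437)) and stops hard at 8.9 N, while the neighbouring tab still stands. Back to corner 2.

Request:
arm_command:
  plan:
    - {"grip": 1,"slide": [0,0,-0.108],"spin": 0}
    - {"grip": 1,"slide": [0.0694,-0.0335,0],"spin": 0}
    - {"grip": 1,"slide": [0.0694,-0.0335,0],"spin": 0}
    - {"grip": 1,"slide": [0,0,0],"spin": 0}
    - {"grip": 1,"slide": [0,0,0.03],"spin": 0}
    - {"grip": 1,"slide": [0,0,0.014],"spin": 0}
    - {"grip": 1,"slide": [0,0,0.004],"spin": 0}
    - {"grip": 1,"slide": [0,0,0.004],"spin": 0}
    - {"grip": 1,"slide": [0,0,0],"spin": 0}

```text
time: 12.8
tool_pos: [0.6001, -0.091, 0.0772]
ee_rot: [3.141, 0.0, 0.435]
wrist_force: [-1.7, -0.6, 1.0]
width: 0.0004
finger_force: 0.7
```

Request:
arm_command:
  plan:
    - {"grip": 1,"slide": [0,0,0.003],"spin": 0}
    - {"grip": 1,"slide": [0,0,0.003],"spin": 0}
    - {"grip": 1,"slide": [0,0,0],"spin": 0}
    - {"grip": 1,"slide": [0,0,0],"spin": 0}

```text
time: 13.3
tool_pos: [0.6006, -0.0909, 0.0765]
ee_rot: [3.14, -0.001, 0.436]
wrist_force: [-3.8, 0.2, 9.3]
width: 0.0006
finger_force: 4.4
```

Request:
arm_command:
  plan:
    - {"grip": 1,"slide": [0,0,0.001],"spin": 0}
    - {"grip": 1,"slide": [0,0,0],"spin": 0}
    - {"grip": 1,"slide": [0,0,0],"spin": 0}
    - {"grip": 1,"slide": [0,0,0],"spin": 0}

```text
time: 13.8
tool_pos: [0.6006, -0.0909, 0.0765]
ee_rot: [3.14, -0.001, 0.436]
wrist_force: [-4.8, 0.5, 11.0]
width: 0.0005
finger_force: 5.1
```

```bash
python3 g.py c2; python3 -c "
from h import *
a=shot('side','s5.png');cv2.imwrite('pics/s5c.png',cv2.resize(cv2.imread('pics/s5.png')[140:250,190:320],None,fx=5,fy=5,interpolation=2))"
```

```text
13.8 [ 0.6006 -0.0909  0.0765] [ 3.14e+00 -1.00e-03  4.36e-01] F [-4.76  0.46 10.95] w 0.0004873475381186799
c2 [-0.0002 -0.0019 -0.    ]
```

View pics/s5c.png

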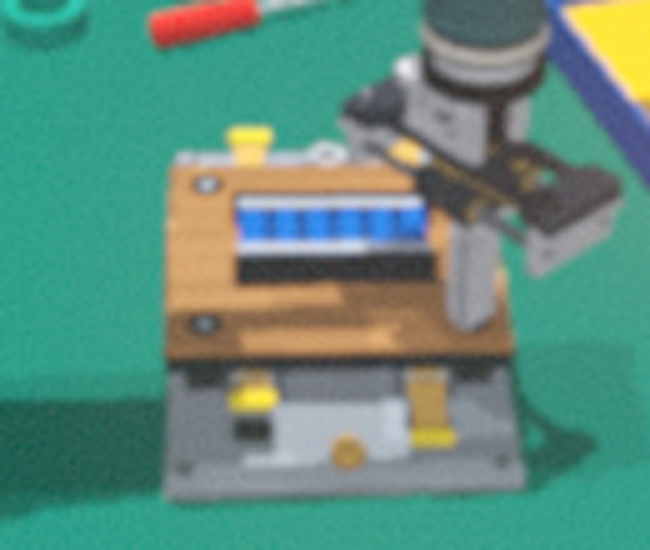

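Tab 2 is flat (crop (432,437)) and the other tabs stand. Corner 2 is held firm at about 11 N with a dip of about 1.8 mm, so I'm handing in.

```bash
python3 -c "
from bench import ticket
print(ticket.close_job())"
```

```text
the job is handed in; nothing more can be done
None
```

Corner 2 (far right) was the one that rocked; I pressed only its tab flat and handed the job in while holding that corner down at about 11 N, dipped about 1.8 mm on its shim (no verdict was returned).

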